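# Torque-check the screw cap of a bottle on a cap tester

## Task

Check that the screw cap of the square bottle holds its torque: stand the bottle centred between the four posts on the tester's round table, then twist it by its cap, clockwise as if tightening, until the tester's pointer stands between the two limit tabs, and keep it there for about two seconds. The cap must not turn on the bottle and the pointer must not go past the second tab. Then let the pointer come back to zero and let go, leaving the bottle standing on the tester and the other things on the worktop where they were.

Things in the scene. Friction and masses are not known exactly. Their poses are not given: they have to be found in the camera images.
- tester: Cap torque tester, fixed: a white, low, square housing 196x196x36 mm, on its deck a round aluminium dial plate and in the middle a round table. Origin: centre of the underside, under the table's axis; z up; its -x side (facing the robot) carries the zero of the scale. Position and yaw differ from start to start.
- low_tab (a point): Top of the first of two dark steel limit tabs on the rim of the dial plate, 95 mm from the table's axis, standing 10 mm above the deck: 0.5 rad clockwise (seen from above) from the zero of the scale.
- high_tab (a point): Top of the second limit tab, like the first: 0.9 rad clockwise from the zero of the scale.
- table_centre (a point): Centre of the top face of the tester's round table (aluminium disc 120 mm across, top 50 mm above the worktop), on its upright axis; the frame turns with the table. Four upright posts stand in it at x = +-22 mm, y = +-40.5 mm. A square bottle between them turns about 0.2 rad to either side before it bears on two posts and takes the table with it.
- post (a point): Domed top of one post, 50 mm above the table. The four black rubber posts are 13 mm thick, in pairs on two steel bars (9 mm wide, 7 mm high) along the table's x. The clear width between the pairs is 68 mm in the table's y, for the bottle 60 mm square, whichever pair of its sides faces the posts; nothing bounds x.
- tester_table (a joint): Turn of the table and its black pointer (rad): 0 at rest, pointer on the zero of the scale, growing clockwise seen from above; stops at +-1.25. A spring pulls it back to 0 with 0.6 N m per rad, so the reading is the torque: between the limit tabs is 0.5 to 0.9 rad (0.30 to 0.54 N m).
- bottle: The bottle to check, loose: square white plastic bottle with a blank paper label on two sides, body 60x60x88 mm with edges rounded by 8 mm, round shoulder above it, black ribbed screw cap; 128 mm tall, 0.17 to 0.34 kg. Origin: centre of its underside; z up; x and y square to its sides.
- cap_top (a point): Centre of the top of the bottle's black screw cap, which is 43 mm across and 23 mm high (from 104.5 to 128 mm above the bottle's underside), held best across the cap from above with 25 N or more. A white mark on the cap's side lines up with a black mark on the bottle's shoulder while the cap has not turned.
- bottle_cap (a joint): Turn of the cap on the bottle (rad): 0 as screwed on, growing anticlockwise seen from above (loosening). It stands still up to about 0.7 N m either way and slips beyond that.
- urea_bottle: Bystander, loose: a round white reagent bottle with a white cap, 42 mm across, 88 mm tall. Origin: centre of its underside.
- crea_bottle: Bystander, loose: a round white reagent bottle with a blue cap, 42 mm across, 88 mm tall. Origin: centre of its underside.
- timer: Bystander, loose: a small white laboratory timer, 34x68x62 mm. Origin: centre of its underside.
- beaker: Bystander, loose: a clear beaker, 55 mm across, 67 mm tall. Origin: centre of its underside.
- slide_box: Bystander, loose: a flat cardboard box of microscope slides, 52x78x26 mm. Origin: centre of its underside.
- marker: Bystander, loose: a white marker pen with a red cap, 135 mm long, 17 mm thick, lying flat. Origin: centre of its underside.
There are look-alikes about, which are no part of the job. Leave any orange or red look-alike of the bottle alone.

How it is judged:
By the outcome, as a careful person would: the job done as asked, in the order asked, and still so for the second after the job is handed in, with the robot touching nothing.
It also fails if it takes over 53 s, if anything falls off the work surface, if the arm or the gripper's body presses on something with over 40 N, if the wrist force passes 120 N, or if a joint passes its speed limit or range.

## Robot

A 6-joint arm with a two-finger parallel gripper is mounted at the origin on a cart in front of the work surface, level with it; the furniture and walls round the work are solid. World frame = base frame: x ahead of the robot, y to its left, z up, the work surface at z = 0. Lengths are in m, angles in degrees, forces in N, time in s.
With the tool pointing down it reaches from about 0.3 to 0.75 m from the base axis. Payload 8.5 kg.
Tool frame: the origin (TCP) lies midway between the tips of the shut fingers; the grasp point (between the pads) lies 19 mm behind it (env.pinch_z is the z of the grasp point in the tool frame, in m); z points along the fingers, y is the line along which they close (so a half turn about z gives the same grasp; the last joint's range is limited). The gripper opens to 85 mm and grips with 20 to 120 N. Pads are 22 mm wide; open, the fingers measure 114 mm over their backs; the gripper's body (76 mm by 85 mm) begins 54 mm behind the grasp point. The pads swing forward as they close: fully open they stand 13 mm farther back than shut.
Start: joints at [58.654, 21.807, 74.336, -0, 83.858, -12.336], TCP at [0.179, 0.52, 0.206] pointing down, gripper open.
Joint ranges: [-178.18, 178.18], [-50.72, 133.34], [12.68, 142.11], [-81.47, 261.47], [9.98, 163.14], [-165.26, 165.26]. Speed limits (degrees/s): [136.94, 136.94, 180, 180, 180, 180].

## Interface

Orientations are given as a 3x3 rotation matrix whose columns are the frame's x, y, z axes.
In Python, from rig import env gives the robot as it stands.
- The arm moves only by the tool arm_command, never from a script. Its argument "deltas" is a list of rows, each an object of numbers: "rx", "ry", "rz": the turn, a rotation vector about the tool's x, y, z in rad; "dx", "dy", "dz": the shift along the tool's x, y, z in m; "fingers": the finger opening in m, from 0 to 0.0854. In form: [{"rx": .., "ry": .., "rz": .., "dx": .., "dy": .., "dz": .., "fingers": ..}, ...]. A call has 1 to 12 rows; each row shifts and turns the commanded pose from where the row before left it, along the tool's axes as they then stand; what a row does not reach is not made up. A row lasts 1/10 s, in which the tool goes at most 50 mm and 8.59 degrees, less where a joint would pass 70% of its speed; a pose out of reach is approached as far as the arm can. A call is refused whole if a number of a shift passes 0.05 or a number of a turn 0.15, either way. A call with a gripper value outside its range is refused whole. The fingers move at their own pace and stop on an object; "squeeze" is the grip in N (left out, the last holds). Time passes only in rows, so rows that do not move let the fingers close. It gives the time, the measured TCP pose, the force, the opening and the grip force at its end, in the units of the state.
- env.observe(): the state, without advancing time (a new reading comes with each control period).
- env.get_image(name): name is "scene" or "top" or "wrist"; returns a dict with "color" (420x560x3 uint8, blue, green, red), "camera_matrix" (3x3 intrinsics, pixels), "eye" and "orientation" of the camera in the world. Camera axes: x right, y up, looking along -z (the intrinsics and any distortion apply to the point x, -y, -z); pixel columns grow to the right and rows downward; lengths in m; the calibration is good to about 2 mm. A picture is of the moment at which its call begins. There is no depth.
- env.close_job(): hands the job in; it is judged then, once.
Trained networks look in a picture, given as the dict that the camera call returned (one of the last four; its "shot" number tells which), for a name from the list of things; names that differ only in an ending like _2 or _b are one class to them, and where a whole thing is asked for, a point or a joint stands for the part that bears it (a point fixed in the world has none). Each returns a list of dicts, best first, with "p" (0 to 1); they miss things now and then, are a little off and sometimes report something else, mostly with a low value. They report only what shows in the picture. A call takes as long as a camera call. They do not tell look-alikes from the thing itself.
- env.look_for(query, picture): "box" ([left, top, right, bottom] in pixels, round what is visible of it).
- env.tip_of(query, picture): "location" ([column, row] in pixels: a listed point, or the origin of a listed thing).
The state is a dict: "time_s": time; "q": joint angles; "qvel": joint speeds; "joint_efforts": joint torques, N m; "position": TCP position; "tool_rot": TCP orientation; "ft_force": force on the tool from outside, world axes, zero at the start; "wrist_torque": the same for the moment, N m; "grip_width": finger opening in m; "gripper_force": force on a finger pad.
Only numpy, scipy, OpenCV 4.12 (cv2) and the standard library are available. Lean on these libraries where they do the work, as an engineer would, in place of code of your own. Each camera call takes 0.05 s, during which the arm holds its last target. There are 200 camera calls.

## Working session

There is one attempt and no reset: what is moved stays moved. The work goes in short steps, Python scripts to look and compute and a tool call to move; the robot and the scene stay as the last step left them, time stands still between calls to the robot, and variables do not carry over. Pictures are saved under pics/ and viewed, at most 11 in all, crops included, and the job is handed in when it is done.

Besides the shell and the picture viewer there is one more tool, called after "Call:" as name(argument=value, ...), one argument or row to a line, values as JSON. arm_command: Moves the arm, as the interface text tells. Its arguments: {"type":"object","properties":{"deltas":{"type":"array"},"squeeze":{"type":"number"}},"required":["deltas"]}

```bash
mkdir -p pics; cat > h.py <<'E'
import numpy as np, cv2
from rig import env
def ray(im,px):
    K=np.array(im["camera_matrix"]);d=np.linalg.inv(K)@[px[0],px[1],1]
    d=np.array([d[0],-d[1],-d[2]]);return np.array(im["eye"]),np.array(im["orientation"])@d
def onz(im,px,z):
    e,d=ray(im,px);return e+d*(z-e[2])/d[2]
def proj(im,p):
    c=np.array(im["orientation"]).T@(np.array(p)-np.array(im["eye"]));v=np.array(im["camera_matrix"])@[c[0],-c[1],-c[2]];return v[:2]/v[2]
E
python3 - <<'E'
from h import *
s=env.observe();print(s['time_s'],s['position'],s['tool_rot'],env.pinch_z)
ims=[env.get_image(n) for n in("scene","top")]
print([list(i) for i in ims[:1]])
cv2.imwrite('pics/a.png',ims[0]["color"]);cv2.imwrite('pics/b.png',ims[1]["color"])
Z=dict(low_tab=.046,high_tab=.046,table_centre=.05,post=.1,cap_top=.128,bottle=0,tester=0)
for im,n in zip(ims,("scene","top")):
    for q,z in Z.items():
        for r in env.tip_of(q,im)[:6]:
            if r['p']>.2: print(n,q,round(r['p'],2),np.round(r['location']),onz(im,r['location'],z).round(4))
E
```

```text
0.0 [0.1789752  0.51969771 0.20568277] [[-9.45460005e-01  3.25737263e-01 -7.84320711e-04]
 [ 3.25738059e-01  9.45459130e-01 -1.32308551e-03]
 [ 3.10564925e-04 -1.50640754e-03 -9.99998817e-01]] -0.0187
[['color', 'camera_matrix', 'eye', 'orientation', 'shot']]
scene low_tab 0.71 [155. 256.] [ 0.3421 -0.0161  0.046 ]
scene low_tab 0.66 [243. 228.] [ 0.5312 -0.1063  0.046 ]
scene high_tab 0.73 [236. 226.] [ 0.5291 -0.0855  0.046 ]
scene table_centre 0.8 [274. 215.] [ 0.6127 -0.1369  0.05  ]
scene table_centre 0.69 [340. 262.] [ 0.561  -0.3523  0.05  ]
scene post 0.58 [257. 197.] [ 0.5928 -0.1004  0.1   ]
scene cap_top 0.74 [403. 216.] [ 0.6881 -0.427   0.128 ]
scene cap_top 0.7 [299. 262.] [ 0.4335 -0.3305  0.128 ]
scene cap_top 0.68 [366. 265.] [ 0.4995 -0.4334  0.128 ]
scene cap_top 0.57 [371. 188.] [ 0.7511 -0.3196  0.128 ]
scene bottle 0.96 [393. 265.] [ 0.674  -0.4323  0.    ]
scene bottle 0.88 [364. 237.] [ 0.727  -0.3327  0.    ]
scene bottle 0.75 [360. 311.] [ 0.5057 -0.4351  0.    ]
scene bottle 0.72 [298. 306.] [ 0.442  -0.3258  0.    ]
scene tester 0.63 [279. 232.] [ 0.6188 -
[... 195 characters left out ...]
 0.44 [333. 243.] [ 0.4434 -0.3307  0.046 ]
top table_centre 0.69 [258. 182.] [ 0.615  -0.1302  0.05  ]
top post 0.69 [244. 188.] [ 0.5864 -0.0995  0.1   ]
top cap_top 0.79 [379. 215.] [ 0.5047 -0.4384  0.128 ]
top cap_top 0.66 [369. 150.] [ 0.6744 -0.4251  0.128 ]
top cap_top 0.66 [328. 130.] [ 0.7314 -0.3202  0.128 ]
top cap_top 0.64 [332. 240.] [ 0.4432 -0.32    0.128 ]
top cap_top 0.36 [260. 187.] [ 0.5832 -0.1428  0.128 ]
top bottle 0.82 [369. 220.] [ 0.5113 -0.4393  0.    ]
top bottle 0.75 [361. 168.] [ 0.6636 -0.4249  0.    ]
top bottle 0.73 [324. 147.] [ 0.7319 -0.3207  0.    ]
top bottle 0.59 [329. 248.] [ 0.4365 -0.3254  0.    ]
top tester 0.76 [259. 188.] [ 0.6107 -0.1305  0.    ]
```

View pics/a.png

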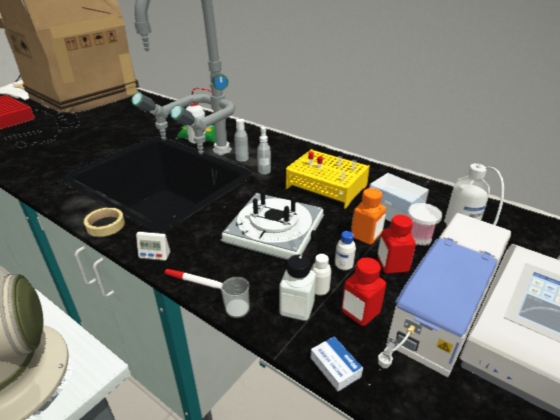

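View pics/b.png

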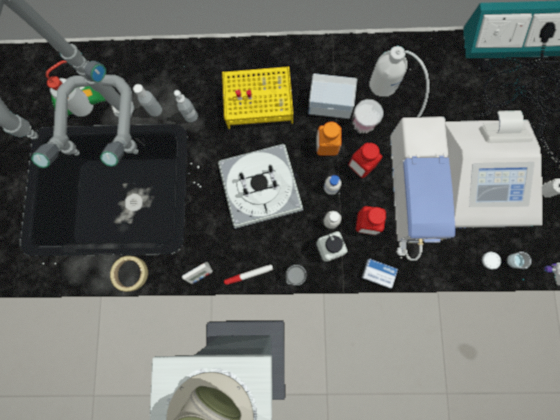

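The target is the white square bottle with the black cap, at scene (298,262) and top (332,240). It could be mistaken for the orange one at scene (371,190), or the reds at (403,216) and (366,265); the round urea and crea bottles are at (321,260) and (346,237). I'll check the choice in a close wrist view.

Call:
arm_command(
  deltas=[
    {"dx":-0.025,"dy":-0.037,"dz":-0.02},
    {"dx":-0.028,"dy":-0.037,"dz":-0.015},
    {"dx":-0.029,"dy":-0.039},
    {"dx":-0.029,"dy":-0.039},
    {"dx":-0.029,"dy":-0.039},
    {"dx":-0.029,"dy":-0.039},
    {"dx":-0.029,"dy":-0.039},
    {"dx":-0.029,"dy":-0.039},
    {"dx":-0.029,"dy":-0.039},
    {"dx":-0.029,"dy":-0.039},
    {"dx":-0.029,"dy":-0.039},
    {"dx":-0.029,"dy":-0.039},
  ],
)

```text
invalid input
```

Call:
arm_command(
  deltas=[
    {"dx":-0.029,"dy":-0.039,"dz":-0.01},
    {"dx":-0.029,"dy":-0.039,"dz":-0.01},
    {"dx":-0.029,"dy":-0.039,"dz":-0.01},
    {"dx":-0.029,"dy":-0.039,"dz":-0.01},
    {"dx":-0.029,"dy":-0.039,"dz":-0.01},
    {"dx":-0.0,"dy":-0.0},
    {},
  ],
)

```text
invalid input
```

```bash
python3 - <<'E'
from h import *
s=env.observe();print(s['time_s'],np.round(s['position'],4),np.round(s['tool_rot'],3),np.round(s['q'],1))
im=env.get_image("wrist");print(im['eye'],np.round(im['orientation'],2))
cv2.imwrite('pics/c.png',im["color"])
for q,z in dict(cap_top=.128,bottle=0,urea_bottle=0,beaker=0).items():
  for r in env.tip_of(q,im)[:4]: print(q,r['p'],r['location'],onz(im,r['location'],z).round(4))
E
```

```text
0.8 [0.1791 0.52   0.2063] [[-0.945  0.326  0.   ]
 [ 0.326  0.945  0.   ]
 [-0.     0.    -1.   ]] [ 58.7  21.8  74.3  -0.   83.9 -12.3]
[0.10828037 0.54343825 0.37258551] [[ 0.33 -0.9  -0.28]
 [ 0.95  0.31  0.09]
 [ 0.   -0.29  0.96]]
```

View pics/c.png

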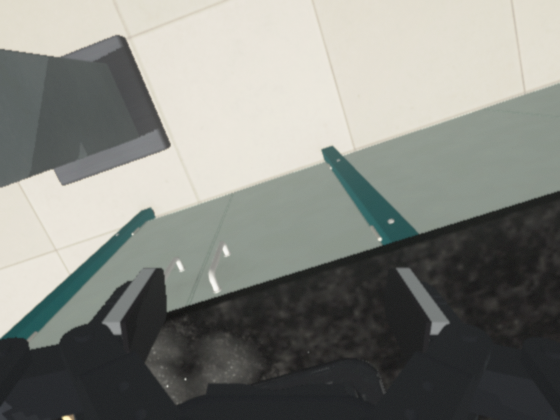

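The picture shows the arm still at its start pose, with the floor and counter edge in view: the call was refused. I'll try again with every field filled in.

Call:
arm_command(
  deltas=[
    {"rx":0,"ry":0,"rz":0,"dx":-0.025,"dy":-0.037,"dz":-0.02,"fingers":0.085},
    {"rx":0,"ry":0,"rz":0,"dx":-0.028,"dy":-0.037,"dz":-0.015,"fingers":0.085},
    {"rx":0,"ry":0,"rz":0,"dx":-0.029,"dy":-0.039,"dz":0,"fingers":0.085},
    {"rx":0,"ry":0,"rz":0,"dx":-0.029,"dy":-0.039,"dz":0,"fingers":0.085},
    {"rx":0,"ry":0,"rz":0,"dx":-0.029,"dy":-0.039,"dz":0,"fingers":0.085},
    {"rx":0,"ry":0,"rz":0,"dx":-0.029,"dy":-0.039,"dz":0,"fingers":0.085},
    {"rx":0,"ry":0,"rz":0,"dx":-0.029,"dy":-0.039,"dz":0,"fingers":0.085},
    {"rx":0,"ry":0,"rz":0,"dx":-0.029,"dy":-0.039,"dz":0,"fingers":0.085},
    {"rx":0,"ry":0,"rz":0,"dx":-0.029,"dy":-0.039,"dz":0,"fingers":0.085},
    {"rx":0,"ry":0,"rz":0,"dx":-0.029,"dy":-0.039,"dz":0,"fingers":0.085},
    {"rx":0,"ry":0,"rz":0,"dx":-0.029,"dy":-0.039,"dz":0,"fingers":0.085},
    {"rx":0,"ry":0,"rz":0,"dx":-0.029,"dy":-0.039,"dz":0,"fingers":0.085},
  ],
)

```text
time_s: 2.25
position: [0.3524, -0.0326, 0.2416]
tool_rot: [[-0.945, 0.326, 0.001], [0.326, 0.945, -0.0], [-0.001, 0.0, -1.0]]
ft_force: [1.4, 1.2, -0.0]
grip_width: 0.0856
gripper_force: 0.0
```

Call:
arm_command(
  deltas=[
    {"rx":0,"ry":0,"rz":0,"dx":-0.017,"dy":-0.0395,"dz":-0.01,"fingers":0.085},
    {"rx":0,"ry":0,"rz":0,"dx":-0.017,"dy":-0.0395,"dz":-0.01,"fingers":0.085},
    {"rx":0,"ry":0,"rz":0,"dx":-0.017,"dy":-0.0395,"dz":-0.01,"fingers":0.085},
    {"rx":0,"ry":0,"rz":0,"dx":-0.017,"dy":-0.0395,"dz":-0.01,"fingers":0.085},
    {"rx":0,"ry":0,"rz":0,"dx":-0.017,"dy":-0.0395,"dz":-0.01,"fingers":0.085},
    {"rx":0,"ry":0,"rz":0,"dx":-0.017,"dy":-0.0395,"dz":0,"fingers":0.085},
    {"rx":0,"ry":0,"rz":0,"dx":0,"dy":0,"dz":0,"fingers":0.085},
  ],
)

```text
time_s: 2.95
position: [0.3714, -0.2919, 0.2905]
tool_rot: [[-0.944, 0.33, -0.001], [0.33, 0.944, -0.0], [0.001, -0.0, -1.0]]
ft_force: [-0.6, -0.0, -1.0]
grip_width: 0.0848
gripper_force: 0.0
```

```bash
cat > look.py <<'E'
from h import *
import sys
s=env.observe();print(s['time_s'],np.round(s['position'],4),np.round(s['tool_rot'],3),np.round(s['q'],1),np.round(s['ft_force'],1),np.round(s['wrist_torque'],2))
im=env.get_image("wrist")
cv2.imwrite('pics/%s.png'%sys.argv[1],im["color"]);import pickle;pickle.dump(im,open(sys.argv[1]+'.pkl','wb'))
for a in sys.argv[2:]:
  q,z=a.split('=')
  for r in env.tip_of(q,im)[:4]:
    if r['p']>.2: print(q,round(r['p'],2),np.round(r['location'],1),onz(im,r['location'],float(z)).round(4))
E
python3 look.py d cap_top=.128 bottle=0 urea_bottle=0 beaker=0
```

```text
2.95 [ 0.3714 -0.2919  0.2905] [[-0.944  0.33  -0.001]
 [ 0.33   0.944 -0.   ]
 [ 0.001 -0.    -1.   ]] [ -52.5   10.9   76.1   -0.    93.  -123.3] [-0.6 -0.  -1. ] [ 0.02  0.03 -0.03]
cap_top 0.82 [262.6 246.8] [ 0.4332 -0.3272  0.128 ]
cap_top 0.71 [186.8 337.9] [ 0.5033 -0.4353  0.128 ]
bottle 0.97 [330.  385.5] [ 0.7296 -0.3311  0.    ]
bottle 0.74 [257.8 374.7] [ 0.6757 -0.4263  0.    ]
bottle 0.69 [205.7 276.2] [ 0.5001 -0.4376  0.    ]
bottle 0.64 [267.  205.5] [ 0.4329 -0.3256  0.    ]
urea_bottle 0.61 [278.7 257.7] [ 0.5067 -0.3353  0.    ]
beaker 0.97 [325.3 125.4] [ 0.3611 -0.2259  0.    ]
```

View pics/d.png

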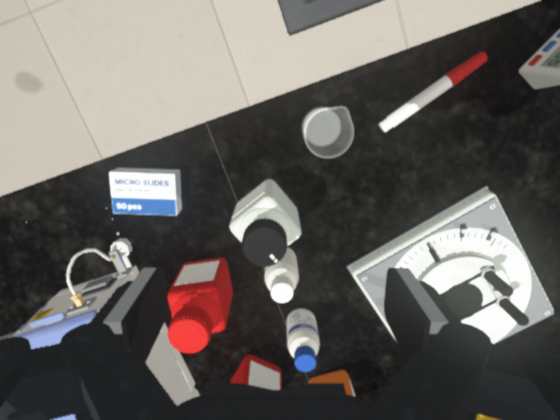

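This confirms the target: the white square body with the black cap centred at pixel (264,243). The red one is at (200,305), and the urea bottle right behind is at (281,275). The tester is at lower right, with the fingers hiding part of its table, so I'll look at it directly next.

Call:
arm_command(
  deltas=[
    {"rx":0,"ry":0,"rz":0,"dx":-0.018,"dy":0.0445,"dz":0,"fingers":0.085},
    {"rx":0,"ry":0,"rz":0,"dx":-0.018,"dy":0.0445,"dz":0,"fingers":0.085},
    {"rx":0,"ry":0,"rz":0,"dx":-0.018,"dy":0.0445,"dz":0,"fingers":0.085},
    {"rx":0,"ry":0,"rz":0,"dx":-0.018,"dy":0.0445,"dz":0,"fingers":0.085},
    {"rx":0,"ry":0,"rz":0,"dx":-0.018,"dy":0.0445,"dz":0,"fingers":0.085},
    {"rx":0,"ry":0,"rz":0,"dx":0,"dy":0,"dz":0,"fingers":0.085},
  ],
)

```text
time_s: 3.8
position: [0.531, -0.1015, 0.2912]
tool_rot: [[-0.948, 0.319, 0.001], [0.319, 0.948, 0.001], [-0.0, 0.001, -1.0]]
ft_force: [-0.4, -0.7, -0.7]
grip_width: 0.0848
gripper_force: 0.0
```

```bash
python3 look.py e low_tab=.046 high_tab=.046 table_centre=.05 post=.1 tester=0; python3 - <<'E'
from h import *; import pickle
im=pickle.load(open('d.pkl','rb'));c=im['color']
hsv=cv2.cvtColor(c,cv2.COLOR_BGR2HSV)
m=((hsv[...,1]<60)&(hsv[...,2]>95)).astype(np.uint8);
box=np.zeros_like(m);box[165:300,215:315]=1;m*=box
def sil(x,y,t):
    t0=np.arange(0,2*np.pi,.2);P=[]
    for sx in(-1,1):
        for sy in(-1,1):
            for k in t0:
                for z in(0.002,.088):P.append([sx*.022+.008*np.cos(k),sy*.022+.008*np.sin(k),z])
    P=np.array(P);R=np.array([[np.cos(t),-np.sin(t)],[np.sin(t),np.cos(t)]]);P[:,:2]=P[:,:2]@R.T+[x,y]
    q=np.array([proj(im,p) for p in P]);h=cv2.convexHull(q.astype(np.float32));return h
# contour compare: use only upper part (rows<225)
W=np.zeros_like(m);W[165:228,215:315]=1
best=[]
def cost(p):
    h=sil(*p);k=np.zeros_like(m);cv2.fillPoly(k,[np.int32(np.round(h*16))],1,shift=4);return int(((k!=m)*W).sum())
for t in np.arange(-45,45,3):
    for x in np.arange(.425,.4421,.004):
        for y in np.arange(-.334,-.317,.004): best.append((cost((x,y,np.radians(t))),t,x,y))
best.sort()
b0=best[0];best2=[]
for t in np.arange(b0[1]-4,b0[1]+4.1,1):
    for x in b0[2]+np.arange(-.004,.0041,.001):
        for y in b0[3]+np.arange(-.004,.0041,.001): best2.append((cost((x,y,np.radians(t))),t,x,y))
best2.sort();print(best[:3]);print(np.round(best2[:6],4))
b=best2[0];v=c.copy();cv2.polylines(v,[np.int32(sil(b[2],b[3],np.radians(b[1])))],True,(0,0,255),1)
a=cv2.resize(v[150:310,200:330],None,fx=3,fy=3,interpolation=cv2.INTER_CUBIC)
o=cv2.imread('pics/e.png');o=cv2.resize(o,None,fx=.75,fy=.75);
cv2.imwrite('pics/f.png',np.hstack([a[:480],cv2.copyMakeBorder(o,0,480-o.shape[0],0,0,0)])[:, :800])
E
```

```text
3.8 [ 0.531  -0.1015  0.2912] [[-0.948  0.319  0.001]
 [ 0.319  0.948  0.001]
 [-0.     0.001 -1.   ]] [-23.4  18.2  65.9   0.1  95.9 -94.8] [-0.4 -0.7 -0.7] [-0.03  0.03  0.  ]
low_tab 0.69 [265.6 154.8] [ 0.524  -0.1111  0.046 ]
low_tab 0.55 [119.5  40.5] [ 0.3668 -0.2135  0.046 ]
high_tab 0.89 [300.8 158.5] [ 0.5404 -0.0755  0.046 ]
table_centre 0.89 [272.9 234.5] [ 0.6146 -0.1332  0.05  ]
post 0.88 [293.2 215.2] [ 0.5824 -0.1005  0.1   ]
post 0.46 [265.4 153.7] [ 0.5146 -0.1067  0.1   ]
tester 0.55 [271.8 220.7] [ 0.615  -0.1351  0.    ]
[(346, np.int64(18), np.float64(0.437), np.float64(-0.326)), (361, np.int64(12), np.float64(0.437), np.float64(-0.326)), (362, np.int64(15), np.float64(0.437), np.float64(-0.326))]
[[245.     19.      0.436  -0.327]
 [254.     19.      0.435  -0.327]
 [257.     18.      0.436  -0.327]
 [260.     20.      0.436  -0.327]
 [265.     17.      0.435  -0.327]
 [266.     17.      0.436  -0.327]]
```

View pics/f.png

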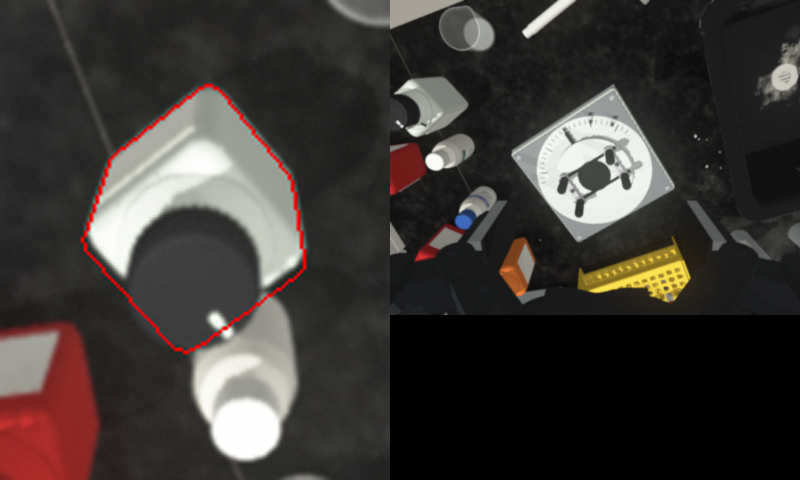

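The crop confirms the white square bottle: black cap, white mark near crop pixel (220,325), outline fitted. On the right, the tester shows four posts, the tabs and the pointer at zero. I'll check the tester pose with an overlay.

```bash
python3 - <<'E'
from h import *; import pickle
im=pickle.load(open('e.pkl','rb'));v=im['color'].copy()
x0,y0,t=.6146,-.1332,.25
R=np.array([[np.cos(t),-np.sin(t)],[np.sin(t),np.cos(t)]])
f=4;r0,c0=110,190
v=cv2.resize(v[r0:260,c0:370],None,fx=f,fy=f,interpolation=cv2.INTER_CUBIC)
def P(a,b,z): 
    w=R@[a,b]+[x0,y0];q=proj(im,[*w,z]);return tuple(np.int32(np.round((q-[c0,r0]+.5)*f)))
for a in(-.022,.022):
    for b in(-.0405,.0405):
        k=np.linspace(0,6.28,30)
        cv2.polylines(v,[np.array([P(a+.0065*np.cos(s),b+.0065*np.sin(s),.057) for s in k])],True,(0,255,0),1)
        cv2.line(v,P(a,b,.05),P(a,b,.1),(0,0,255),1)
q=[P(s*.098,u*.098,.036) for s,u in((1,1),(1,-1),(-1,-1),(-1,1))]
cv2.polylines(v,[np.array(q)],True,(0,0,255),1)
cv2.polylines(v,[np.array([P(.06*np.cos(s),.06*np.sin(s),.05) for s in np.linspace(0,6.28,60)])],True,(255,0,0),1)
cv2.imwrite('pics/g.png',v);print(v.shape)
E
```

```text
(600, 720, 3)
```

View pics/g.png

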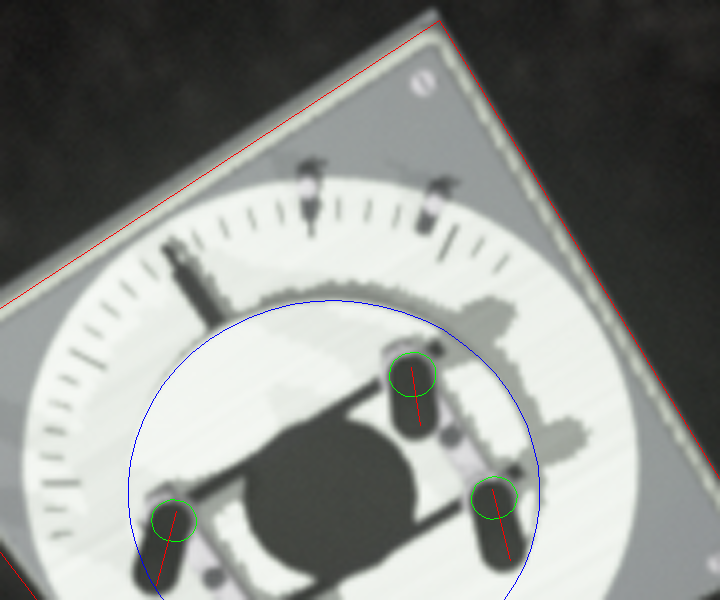

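Call:
arm_command(
  deltas=[
    {"rx":0,"ry":0,"rz":0,"dx":0.003,"dy":-0.041,"dz":0.015,"fingers":0.085},
    {"rx":0,"ry":0,"rz":0,"dx":0.003,"dy":-0.041,"dz":0.015,"fingers":0.085},
    {"rx":0,"ry":0,"rz":0,"dx":0.003,"dy":-0.041,"dz":0.015,"fingers":0.085},
    {"rx":0,"ry":0,"rz":0,"dx":0.003,"dy":-0.041,"dz":0.015,"fingers":0.085},
    {"rx":0,"ry":0,"rz":0,"dx":0.003,"dy":-0.041,"dz":0.015,"fingers":0.085},
    {"rx":0,"ry":0,"rz":0,"dx":0.004,"dy":-0.039,"dz":0.015,"fingers":0.085},
    {"rx":0,"ry":0,"rz":0,"dx":0,"dy":0,"dz":0,"fingers":0.085},
    {"rx":0,"ry":0,"rz":0,"dx":0,"dy":0,"dz":0,"fingers":0.085},
  ],
)

```text
time_s: 4.9
position: [0.4307, -0.332, 0.2013]
tool_rot: [[-0.944, 0.329, -0.0], [0.329, 0.944, 0.001], [0.0, 0.0, -1.0]]
ft_force: [-0.7, 0.7, 0.1]
grip_width: 0.0846
gripper_force: 0.0
```

```bash
python3 look.py i cap_top=.128 bottle=0 urea_bottle=0
```

```text
4.9 [ 0.4307 -0.332   0.2013] [[-0.944  0.329 -0.   ]
 [ 0.329  0.944  0.001]
 [ 0.     0.    -1.   ]] [ -50.1   21.4   75.8    0.    82.8 -120.9] [-0.7  0.7  0.1] [0.   0.03 0.  ]
cap_top 0.96 [285.6 204.3] [ 0.4327 -0.3264  0.128 ]
cap_top 0.63 [178.2 332.9] [ 0.5017 -0.4344  0.128 ]
bottle 0.91 [282.5 166. ] [ 0.4327 -0.326   0.    ]
bottle 0.88 [211.1 259.5] [ 0.5042 -0.4314  0.    ]
bottle 0.82 [358.8 394.1] [ 0.7293 -0.3293  0.    ]
bottle 0.65 [269.2 378.7] [ 0.6721 -0.4244  0.    ]
urea_bottle 0.65 [299.8 233. ] [ 0.5064 -0.3319  0.    ]
```

Call:
arm_command(
  deltas=[
    {"rx":0,"ry":0,"rz":0,"dx":-0.001,"dy":0.006,"dz":0.025,"fingers":0.085},
    {"rx":0,"ry":0,"rz":0,"dx":0,"dy":0,"dz":0.025,"fingers":0.085},
    {"rx":0,"ry":0,"rz":0,"dx":0,"dy":0,"dz":0.025,"fingers":0.085},
    {"rx":0,"ry":0,"rz":0,"dx":0,"dy":0,"dz":0.02,"fingers":0.085},
    {"rx":0,"ry":0,"rz":0,"dx":0,"dy":0,"dz":0.012,"fingers":0.085},
    {"rx":0,"ry":0,"rz":0,"dx":0,"dy":0,"dz":0,"fingers":0.06},
    {"rx":0,"ry":0,"rz":0,"dx":0,"dy":0,"dz":0,"fingers":0.05},
    {"rx":0,"ry":0,"rz":0,"dx":0,"dy":0,"dz":0,"fingers":0.044},
    {"rx":0,"ry":0,"rz":0,"dx":0,"dy":0,"dz":0,"fingers":0.03},
    {"rx":0,"ry":0,"rz":0,"dx":0,"dy":0,"dz":0,"fingers":0.03},
    {"rx":0,"ry":0,"rz":0,"dx":0,"dy":0,"dz":0,"fingers":0.03},
  ],
  squeeze=60,
)

```text
time_s: 6.2
position: [0.4351, -0.3263, 0.0961]
tool_rot: [[-0.945, 0.326, 0.002], [0.326, 0.945, -0.002], [-0.003, -0.001, -1.0]]
ft_force: [-0.1, 1.8, 7.7]
grip_width: 0.0387
gripper_force: 59.3
```

```bash
python3 look.py j cap_top=.128 bottle=0; python3 -c "
import cv2
v=cv2.imread('pics/j.png');cv2.imwrite('pics/j2.png',cv2.resize(v[130:400,120:440],None,fx=2,fy=2))"
```

```text
6.2 [ 0.4351 -0.3263  0.0961] [[-0.945  0.326  0.002]
 [ 0.326  0.945 -0.002]
 [-0.003 -0.001 -1.   ]] [ -49.4   27.2   85.3    0.    67.4 -120.3] [-0.1  1.8  7.7] [ 0.26  0.16 -0.04]
cap_top 0.65 [275.2 282. ] [ 0.4346 -0.3271  0.128 ]
bottle 0.94 [277.5 188.7] [ 0.4311 -0.3244  0.    ]
```

View pics/j2.png

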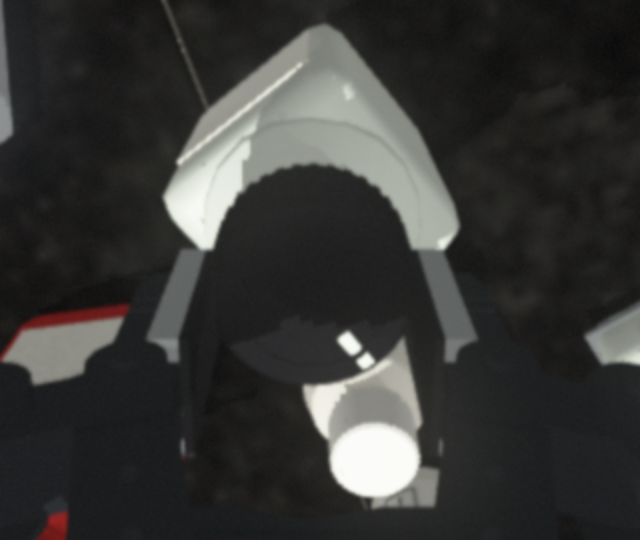

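The grip is good: the cap is centred between the pads and the white mark is at crop pixel (355,350). Next I lift and carry.

Call:
arm_command(
  deltas=[
    {"rx":0,"ry":0,"rz":0,"dx":0,"dy":0,"dz":-0.02,"fingers":0.03},
    {"rx":0,"ry":0,"rz":0,"dx":0,"dy":0,"dz":-0.04,"fingers":0.03},
    {"rx":0,"ry":0,"rz":0,"dx":0,"dy":0,"dz":-0.04,"fingers":0.03},
    {"rx":0,"ry":0,"rz":0,"dx":0,"dy":0,"dz":-0.035,"fingers":0.03},
    {"rx":0,"ry":0,"rz":0,"dx":-0.01,"dy":0.022,"dz":0,"fingers":0.03},
    {"rx":0,"ry":0,"rz":0,"dx":-0.018,"dy":0.04,"dz":0,"fingers":0.03},
    {"rx":0,"ry":0,"rz":0,"dx":-0.018,"dy":0.04,"dz":0,"fingers":0.03},
    {"rx":0,"ry":0,"rz":0,"dx":-0.018,"dy":0.04,"dz":0,"fingers":0.03},
    {"rx":0,"ry":0,"rz":0,"dx":-0.018,"dy":0.04,"dz":0,"fingers":0.03},
    {"rx":0,"ry":0,"rz":0,"dx":-0.014,"dy":0.034,"dz":0,"fingers":0.03},
    {"rx":0,"ry":0,"rz":0,"dx":-0.01,"dy":0.024,"dz":0,"fingers":0.03},
  ],
)

```text
time_s: 7.45
position: [0.6141, -0.1312, 0.2294]
tool_rot: [[-0.946, 0.324, 0.0], [0.324, 0.946, 0.0], [0.0, 0.0, -1.0]]
ft_force: [0.7, -0.5, -3.3]
grip_width: 0.0385
gripper_force: 61.3
```

Call:
arm_command(
  deltas=[
    {"rx":0,"ry":0,"rz":0.04,"dx":0,"dy":0,"dz":0,"fingers":0.03},
    {"rx":0,"ry":0,"rz":0.04,"dx":0,"dy":0,"dz":0,"fingers":0.03},
    {"rx":0,"ry":0,"rz":0,"dx":0,"dy":0,"dz":0,"fingers":0.03},
    {"rx":0,"ry":0,"rz":0,"dx":0,"dy":0,"dz":0,"fingers":0.03},
  ],
)

```text
time_s: 7.85
position: [0.6128, -0.1335, 0.2295]
tool_rot: [[-0.917, 0.399, 0.0], [0.399, 0.917, -0.0], [-0.0, 0.0, -1.0]]
ft_force: [-0.2, -0.9, -2.6]
grip_width: 0.0387
gripper_force: 61.4
```

```bash
python3 look.py k cap_top=.264; python3 - <<'E'
from h import *; import pickle
im=pickle.load(open('k.pkl','rb'));v=im['color'].copy()
s=env.observe();p=s['position']
for t in (14.3,):
  t=np.radians(t);R=np.array([[np.cos(t),-np.sin(t)],[np.sin(t),np.cos(t)]])
  for z in(p[2]-.0955,p[2]-.0075):
    q=[]
    for a,b in((.03,.022),(.022,.03),(-.022,.03),(-.03,.022),(-.03,-.022),(-.022,-.03),(.022,-.03),(.03,-.022)):
      w=R@[a,b]+np.array(p[:2])+[-.0005,-.0005];q.append(proj(im,[*w,z]))
    cv2.polylines(v,[np.int32(np.array(q)*16)],True,(0,0,255) if z>.2 else (0,255,0),1,shift=4)
cv2.imwrite('pics/k2.png',cv2.resize(v[100:370,120:440],None,fx=2,fy=2))
E
```

```text
7.85 [ 0.6128 -0.1335  0.2295] [[-0.917  0.399  0.   ]
 [ 0.399  0.917 -0.   ]
 [-0.     0.    -1.   ]] [-23.1  29.1  58.4   0.   92.5 -89.5] [-0.2 -0.9 -2.6] [ 0.02 -0.02  0.03]
cap_top 0.77 [126.1 392.7] [ 0.6345 -0.2146  0.264 ]
cap_top 0.59 [275.6 280.3] [ 0.6104 -0.1333  0.264 ]
```

View pics/k2.png

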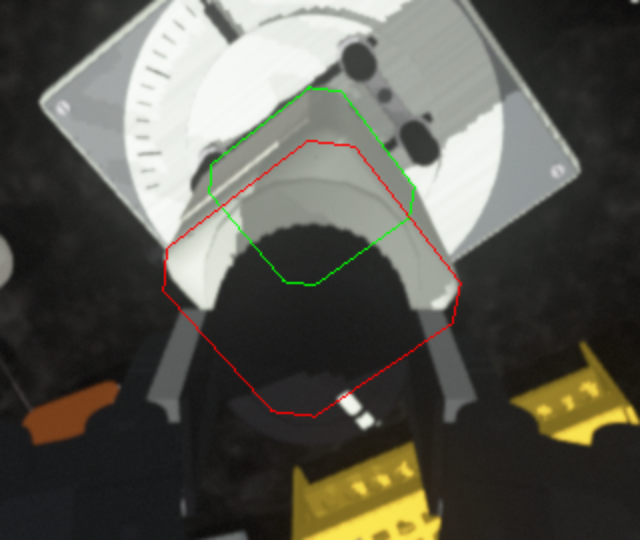

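Call:
arm_command(
  deltas=[
    {"rx":0,"ry":0,"rz":0,"dx":-0.002,"dy":0.001,"dz":0.005,"fingers":0.03},
    {"rx":0,"ry":0,"rz":0,"dx":0,"dy":0,"dz":0.015,"fingers":0.03},
    {"rx":0,"ry":0,"rz":0,"dx":0,"dy":0,"dz":0.015,"fingers":0.03},
    {"rx":0,"ry":0,"rz":0,"dx":0,"dy":0,"dz":0.015,"fingers":0.03},
    {"rx":0,"ry":0,"rz":0,"dx":0,"dy":0,"dz":0.015,"fingers":0.03},
    {"rx":0,"ry":0,"rz":0,"dx":0,"dy":0,"dz":0.01,"fingers":0.03},
    {"rx":0,"ry":0,"rz":0,"dx":0,"dy":0,"dz":0.005,"fingers":0.03},
    {"rx":0,"ry":0,"rz":0,"dx":0,"dy":0,"dz":0,"fingers":0.03},
  ],
)

```text
time_s: 8.75
position: [0.6151, -0.1333, 0.1488]
tool_rot: [[-0.916, 0.4, -0.001], [0.4, 0.916, 0.0], [0.001, 0.0, -1.0]]
ft_force: [1.0, -0.0, -2.3]
grip_width: 0.0388
gripper_force: 61.4
```

Call:
arm_command(
  deltas=[
    {"rx":0,"ry":0,"rz":0,"dx":0,"dy":0,"dz":0.002,"fingers":0.03},
    {"rx":0,"ry":0,"rz":0,"dx":0,"dy":0,"dz":0.001,"fingers":0.03},
    {"rx":0,"ry":0,"rz":0,"dx":0,"dy":0,"dz":0,"fingers":0.03},
  ],
)

```text
time_s: 9.05
position: [0.6153, -0.1334, 0.1466]
tool_rot: [[-0.916, 0.4, 0.0], [0.4, 0.916, -0.0], [-0.0, 0.0, -1.0]]
ft_force: [-0.1, 0.2, -2.4]
grip_width: 0.0386
gripper_force: 61.4
```

```bash
python3 look.py l ; python3 - <<'E'
from h import *; import pickle
im=pickle.load(open('l.pkl','rb'));v=im['color'].copy()
cv2.imwrite('pics/l2.png',cv2.resize(v[80:380,110:450],None,fx=2,fy=2)[:600])
E
```

```text
9.05 [ 0.6153 -0.1334  0.1466] [[-0.916  0.4    0.   ]
 [ 0.4    0.916 -0.   ]
 [-0.     0.    -1.   ]] [-23.   32.3  66.4   0.   81.3 -89.4] [-0.1  0.2 -2.4] [-0.01  0.01 -0.04]
```

View pics/l2.png

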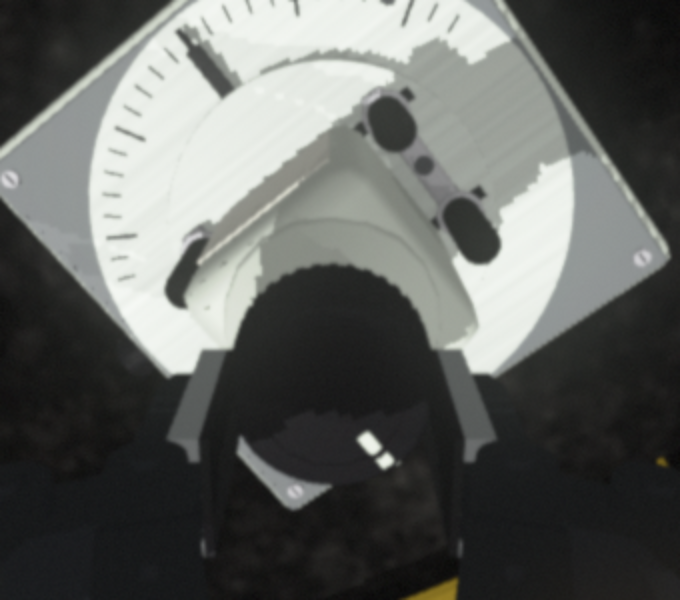

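The bottle is square between the posts with clearance on each side; it touches nothing yet and the pointer is at zero, crop pixel (205,60). I'll set it down gently.

Call:
arm_command(
  deltas=[
    {"rx":0,"ry":0,"rz":0,"dx":0,"dy":0,"dz":0.001,"fingers":0.03},
    {"rx":0,"ry":0,"rz":0,"dx":0,"dy":0,"dz":0,"fingers":0.03},
  ],
)

```text
time_s: 9.3
position: [0.6154, -0.1334, 0.1463]
tool_rot: [[-0.916, 0.4, 0.001], [0.4, 0.916, -0.001], [-0.002, 0.0, -1.0]]
ft_force: [-1.4, 1.4, 3.3]
grip_width: 0.0387
gripper_force: 62.2
```

Call:
arm_command(
  deltas=[
    {"rx":0,"ry":0,"rz":0.05,"dx":0,"dy":0,"dz":0,"fingers":0.03},
    {"rx":0,"ry":0,"rz":0.05,"dx":0,"dy":0,"dz":0,"fingers":0.03},
    {"rx":0,"ry":0,"rz":0.05,"dx":0,"dy":0,"dz":0,"fingers":0.03},
    {"rx":0,"ry":0,"rz":0.05,"dx":0,"dy":0,"dz":0,"fingers":0.03},
    {"rx":0,"ry":0,"rz":0.05,"dx":0,"dy":0,"dz":0,"fingers":0.03},
    {"rx":0,"ry":0,"rz":0.05,"dx":0,"dy":0,"dz":0,"fingers":0.03},
    {"rx":0,"ry":0,"rz":0.05,"dx":0,"dy":0,"dz":0,"fingers":0.03},
    {"rx":0,"ry":0,"rz":0.05,"dx":0,"dy":0,"dz":0,"fingers":0.03},
    {"rx":0,"ry":0,"rz":0.05,"dx":0,"dy":0,"dz":0,"fingers":0.03},
    {"rx":0,"ry":0,"rz":0.05,"dx":0,"dy":0,"dz":0,"fingers":0.03},
    {"rx":0,"ry":0,"rz":0,"dx":0,"dy":0,"dz":0,"fingers":0.03},
  ],
)

```text
time_s: 10.4
position: [0.6157, -0.1337, 0.1462]
tool_rot: [[-0.612, 0.791, 0.002], [0.791, 0.612, -0.001], [-0.002, 0.001, -1.0]]
ft_force: [0.7, -0.2, 3.9]
grip_width: 0.0384
gripper_force: 62.2
```

```bash
cat > ptr.py <<'E'
from h import *; import sys,pickle
# pointer angle: dark ring scan between r=.064 and .080 at deck height, in wrist and top views
for cam in("wrist","top"):
    im=env.get_image(cam);pickle.dump(im,open(sys.argv[1]+cam+'.pkl','wb'));g=cv2.cvtColor(im['color'],cv2.COLOR_BGR2GRAY).astype(np.float32)
    th=np.arange(-.4,1.25,.02);pr=[]
    for a in th:
        v=[]
        for r in np.arange(.065,.082,.003):
            w=[.6144-r*np.cos(.25-a),-.1336-r*np.sin(.25-a),.042];q=proj(im,w)
            if 0<=q[0]<559 and 0<=q[1]<419: v.append(cv2.getRectSubPix(g,(1,1),tuple(map(float,q)))[0,0])
        pr.append(np.mean(v) if v else 999)
    pr=np.array(pr);i=np.argsort(pr)[:5];print(cam,th[i].round(2),pr[i].round(0),np.median(pr).round())
s=env.observe();print(s['time_s'],np.round(s['ft_force'],1),np.round(s['wrist_torque'],3),s['gripper_force'],s['q'][5])
E
python3 ptr.py m; python3 look.py m
```

```text
wrist [0.32 0.34 0.3  0.28 0.36] [ 78.  86.  88. 128. 130.] 234.0
top [0.34 0.36 0.9  0.96 0.92] [110. 129. 130. 130. 131.] 217.0
10.5 [ 0.2 -1.4  5.7] [-0.243 -0.006  0.188] 62.35402593438266 -60.831934286107135
10.5 [ 0.6157 -0.1337  0.1462] [[-0.613  0.79   0.002]
 [ 0.79   0.613 -0.001]
 [-0.002  0.001 -1.   ]] [-23.   32.3  66.4  -0.   81.1 -60.8] [ 0.2 -1.4  5.7] [-0.24 -0.01  0.19]
```

Call:
arm_command(
  deltas=[
    {"rx":0,"ry":0,"rz":0.05,"dx":0,"dy":0,"dz":0,"fingers":0.03},
    {"rx":0,"ry":0,"rz":0.05,"dx":0,"dy":0,"dz":0,"fingers":0.03},
    {"rx":0,"ry":0,"rz":0.05,"dx":0,"dy":0,"dz":0,"fingers":0.03},
    {"rx":0,"ry":0,"rz":0.05,"dx":0,"dy":0,"dz":0,"fingers":0.03},
    {"rx":0,"ry":0,"rz":0.05,"dx":0,"dy":0,"dz":0,"fingers":0.03},
    {"rx":0,"ry":0,"rz":0.05,"dx":0,"dy":0,"dz":0,"fingers":0.03},
    {"rx":0,"ry":0,"rz":0.05,"dx":0,"dy":0,"dz":0,"fingers":0.03},
    {"rx":0,"ry":0,"rz":0.03,"dx":0,"dy":0,"dz":0,"fingers":0.03},
    {"rx":0,"ry":0,"rz":0,"dx":0,"dy":0,"dz":0,"fingers":0.03},
  ],
)

```text
time_s: 11.45
position: [0.6155, -0.1339, 0.1462]
tool_rot: [[-0.276, 0.961, 0.001], [0.961, 0.276, -0.002], [-0.002, 0.001, -1.0]]
ft_force: [-0.5, -1.9, 5.4]
grip_width: 0.0388
gripper_force: 62.3
```

```bash
python3 ptr.py n;python3 -c "
import pickle,cv2
v=pickle.load(open('nwrist.pkl','rb'))['color'];cv2.imwrite('pics/n2.png',v)"
```

```text
wrist [0.7  0.68 0.72 0.66 0.74] [ 73.  79.  86. 107. 146.] 232.0
top [0.72 0.7  0.92 0.9  0.94] [124. 125. 130. 130. 130.] 218.0
11.55 [-0.5 -1.2  6. ] [-0.312  0.192  0.385] 62.330607804469764 -39.07525248995615
```

View pics/n2.png

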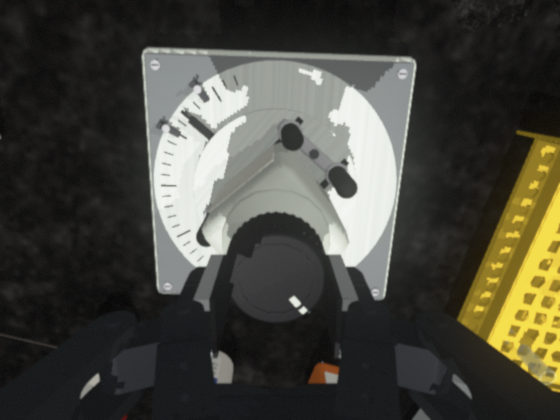

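The pointer at (200,125) stands midway between the tabs at (163,128) and (195,82). The reading is 0.70 and the cap mark at (298,304) sits the same relative to the gripper and bottle, so I'll hold here.

Call:
arm_command(
  deltas=[
    {"rx":0,"ry":0,"rz":0,"dx":0,"dy":0,"dz":0,"fingers":0.03},
    {"rx":0,"ry":0,"rz":0,"dx":0,"dy":0,"dz":0,"fingers":0.03},
    {"rx":0,"ry":0,"rz":0,"dx":0,"dy":0,"dz":0,"fingers":0.03},
    {"rx":0,"ry":0,"rz":0,"dx":0,"dy":0,"dz":0,"fingers":0.03},
    {"rx":0,"ry":0,"rz":0,"dx":0,"dy":0,"dz":0,"fingers":0.03},
    {"rx":0,"ry":0,"rz":0,"dx":0,"dy":0,"dz":0,"fingers":0.03},
    {"rx":0,"ry":0,"rz":0,"dx":0,"dy":0,"dz":0,"fingers":0.03},
    {"rx":0,"ry":0,"rz":0,"dx":0,"dy":0,"dz":0,"fingers":0.03},
    {"rx":0,"ry":0,"rz":0,"dx":0,"dy":0,"dz":0,"fingers":0.03},
    {"rx":0,"ry":0,"rz":0,"dx":0,"dy":0,"dz":0,"fingers":0.03},
    {"rx":0,"ry":0,"rz":0,"dx":0,"dy":0,"dz":0,"fingers":0.03},
    {"rx":0,"ry":0,"rz":0,"dx":0,"dy":0,"dz":0,"fingers":0.03},
  ],
)

```text
time_s: 12.75
position: [0.6155, -0.1339, 0.1462]
tool_rot: [[-0.277, 0.961, 0.002], [0.961, 0.277, -0.002], [-0.002, 0.001, -1.0]]
ft_force: [-0.7, -2.3, 5.9]
grip_width: 0.0386
gripper_force: 62.3
```

Call:
arm_command(
  deltas=[
    {"rx":0,"ry":0,"rz":0,"dx":0,"dy":0,"dz":0,"fingers":0.03},
    {"rx":0,"ry":0,"rz":0,"dx":0,"dy":0,"dz":0,"fingers":0.03},
    {"rx":0,"ry":0,"rz":0,"dx":0,"dy":0,"dz":0,"fingers":0.03},
    {"rx":0,"ry":0,"rz":0,"dx":0,"dy":0,"dz":0,"fingers":0.03},
    {"rx":0,"ry":0,"rz":0,"dx":0,"dy":0,"dz":0,"fingers":0.03},
    {"rx":0,"ry":0,"rz":0,"dx":0,"dy":0,"dz":0,"fingers":0.03},
    {"rx":0,"ry":0,"rz":0,"dx":0,"dy":0,"dz":0,"fingers":0.03},
    {"rx":0,"ry":0,"rz":0,"dx":0,"dy":0,"dz":0,"fingers":0.03},
    {"rx":0,"ry":0,"rz":0,"dx":0,"dy":0,"dz":0,"fingers":0.03},
    {"rx":0,"ry":0,"rz":0,"dx":0,"dy":0,"dz":0,"fingers":0.03},
  ],
)

```text
time_s: 13.75
position: [0.6155, -0.1339, 0.1462]
tool_rot: [[-0.277, 0.961, 0.001], [0.961, 0.277, -0.001], [-0.002, 0.001, -1.0]]
ft_force: [-1.0, -2.3, 6.0]
grip_width: 0.0386
gripper_force: 62.3
```

```bash
python3 ptr.py o
```

```text
wrist [0.7  0.68 0.72 0.66 0.74] [ 74.  78.  88. 105. 148.] 232.0
top [0.72 0.7  0.92 0.9  0.94] [124. 125. 130. 130. 130.] 218.0
13.85 [ 0.3 -1.7  6. ] [-0.388  0.166  0.424] 62.33004210109357 -39.07685295048918
```

Call:
arm_command(
  deltas=[
    {"rx":0,"ry":0,"rz":-0.08,"dx":0,"dy":0,"dz":0,"fingers":0.03},
    {"rx":0,"ry":0,"rz":-0.08,"dx":0,"dy":0,"dz":0,"fingers":0.03},
    {"rx":0,"ry":0,"rz":-0.08,"dx":0,"dy":0,"dz":0,"fingers":0.03},
    {"rx":0,"ry":0,"rz":-0.08,"dx":0,"dy":0,"dz":0,"fingers":0.03},
    {"rx":0,"ry":0,"rz":-0.08,"dx":0,"dy":0,"dz":0,"fingers":0.03},
    {"rx":0,"ry":0,"rz":-0.08,"dx":0,"dy":0,"dz":0,"fingers":0.03},
    {"rx":0,"ry":0,"rz":-0.08,"dx":0,"dy":0,"dz":0,"fingers":0.03},
    {"rx":0,"ry":0,"rz":-0.08,"dx":0,"dy":0,"dz":0,"fingers":0.03},
    {"rx":0,"ry":0,"rz":-0.08,"dx":0,"dy":0,"dz":0,"fingers":0.03},
    {"rx":0,"ry":0,"rz":-0.08,"dx":0,"dy":0,"dz":0,"fingers":0.03},
    {"rx":0,"ry":0,"rz":-0.05,"dx":0,"dy":0,"dz":0,"fingers":0.03},
    {"rx":0,"ry":0,"rz":0,"dx":0,"dy":0,"dz":0,"fingers":0.03},
  ],
)

```text
time_s: 15.05
position: [0.6157, -0.1334, 0.1462]
tool_rot: [[-0.905, 0.425, 0.002], [0.425, 0.905, -0.0], [-0.002, 0.0, -1.0]]
ft_force: [0.2, 0.8, 5.2]
grip_width: 0.0392
gripper_force: 62.5
```

```bash
python3 ptr.py p
```

```text
wrist [-0.14 -0.16 -0.12 -0.18 -0.1 ] [ 81.  85.  88. 109. 129.] 234.0
top [-0.12 -0.14  0.92  0.9   0.94] [114. 115. 130. 130. 131.] 217.0
15.15 [1.1 0.8 5.9] [ 0.012 -0.09  -0.042] 62.46760585647735 -87.73629957927324
```

The table has stuck to the bottle's base and been dragged to -0.14; I'll turn it forward to zero.

Call:
arm_command(
  deltas=[
    {"rx":0,"ry":0,"rz":0.07,"dx":0,"dy":0,"dz":0,"fingers":0.03},
    {"rx":0,"ry":0,"rz":0.07,"dx":0,"dy":0,"dz":0,"fingers":0.03},
    {"rx":0,"ry":0,"rz":0,"dx":0,"dy":0,"dz":-0.0005,"fingers":0.03},
    {"rx":0,"ry":0,"rz":0,"dx":0,"dy":0,"dz":0,"fingers":0.03},
  ],
)

```text
time_s: 15.55
position: [0.6156, -0.1335, 0.1463]
tool_rot: [[-0.837, 0.548, 0.001], [0.548, 0.837, -0.0], [-0.001, 0.0, -1.0]]
ft_force: [1.3, 0.5, 4.7]
grip_width: 0.0388
gripper_force: 62.3
```

```bash
python3 ptr.py q
```

```text
wrist [ 0.   -0.02  0.02 -0.04  0.04] [ 76.  82.  86. 110. 134.] 234.0
top [0.02 0.   0.9  0.92 0.94] [114. 118. 130. 130. 131.] 218.0
15.65 [ 1.2 -0.2  5. ] [-0.105 -0.259  0.015] 62.37417890296177 -79.73696092309395
```

Call:
arm_command(
  deltas=[
    {"rx":0,"ry":0,"rz":0,"dx":0,"dy":0,"dz":0,"fingers":0.045},
    {"rx":0,"ry":0,"rz":0,"dx":0,"dy":0,"dz":0,"fingers":0.055},
    {"rx":0,"ry":0,"rz":0,"dx":0,"dy":0,"dz":0,"fingers":0.07},
    {"rx":0,"ry":0,"rz":0,"dx":0,"dy":0,"dz":0,"fingers":0.085},
    {"rx":0,"ry":0,"rz":0,"dx":0,"dy":0,"dz":0,"fingers":0.085},
    {"rx":0,"ry":0,"rz":0,"dx":0,"dy":0,"dz":-0.02,"fingers":0.085},
    {"rx":0,"ry":0,"rz":0,"dx":0,"dy":0,"dz":-0.03,"fingers":0.085},
    {"rx":0,"ry":0,"rz":0,"dx":0,"dy":0,"dz":-0.04,"fingers":0.085},
    {"rx":0,"ry":0,"rz":0,"dx":0,"dy":0,"dz":-0.03,"fingers":0.085},
    {"rx":0,"ry":0,"rz":0,"dx":0,"dy":0,"dz":-0.03,"fingers":0.085},
    {"rx":0,"ry":0,"rz":0,"dx":0,"dy":0,"dz":0,"fingers":0.085},
    {"rx":0,"ry":0,"rz":0,"dx":0,"dy":0,"dz":0,"fingers":0.085},
  ],
)

```text
time_s: 16.85
position: [0.6151, -0.1333, 0.2957]
tool_rot: [[-0.836, 0.549, 0.0], [0.549, 0.836, -0.0], [-0.0, 0.0, -1.0]]
ft_force: [0.2, 0.2, -0.7]
grip_width: 0.0852
gripper_force: 0.0
```

```bash
python3 ptr.py r;python3 look.py r cap_top=.178 bottle=.05; python3 -c "
import pickle,cv2
v=pickle.load(open('rwrist.pkl','rb'))['color'];cv2.imwrite('pics/r2.png',v)"
```

```text
wrist [ 0.    0.02 -0.02  0.04  0.06] [ 78.  88.  97. 116. 154.] 238.0
top [ 0.02  0.04  0.    0.06 -0.02] [114. 126. 130. 153. 161.] 221.0
16.95 [-0.8 -0.3 -0.8] [-0.002  0.015 -0.008] 0.0 -79.6544686612343
16.95 [ 0.6148 -0.1332  0.2943] [[-0.835  0.55  -0.002]
 [ 0.55   0.835  0.001]
 [ 0.003 -0.    -1.   ]] [-23.   28.2  49.5  -0.  102.4 -79.7] [-0.8 -0.3 -0.8] [-0.    0.01 -0.01]
cap_top 0.71 [278.2 185.6] [ 0.614  -0.1311  0.178 ]
cap_top 0.61 [182.6 365.3] [ 0.7071 -0.2955  0.178 ]
bottle 0.89 [ 31.5 206.3] [ 0.5069 -0.3983  0.05  ]
bottle 0.88 [203.  296.8] [ 0.7095 -0.3038  0.05  ]
bottle 0.68 [124.3 303.1] [ 0.6629 -0.391   0.05  ]
bottle 0.67 [277.1 159.5] [ 0.6162 -0.133   0.05  ]
```

View pics/r2.png

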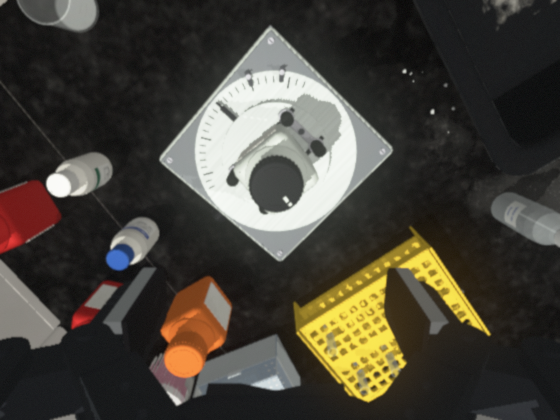

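The bottle stands centred between the posts, cap at (276,184). The pointer is on zero at (228,110), the cap mark at (287,201) has not turned, the bystanders are in place and the gripper is clear.

```bash
python3 -c "
from rig import env
print(env.close_job())"
```

```text
the job is handed in; nothing more can be done
None
```

The bottle's cap held its torque: the pointer stayed between the tabs, at about 0.70 rad (0.42 N m), for about 2.4 s with the cap mark unmoved, then went back to zero (after dipping to about -0.14 as the table stuck to the bottle), and the bottle is left standing on the tester; the job is handed in.

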